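Refit the dust roller in its bench stand

TASK

Lift the blue dust-removal roller out of its black rest and refit it in the aluminium stand: push its steel spring pin in against the tall red-topped side so that the roller fits between the two sides, and let it spring out again so that the spring pin sits in the cup of the tall side and the black pin in the cup of the low side, fully home and held by the stand alone. Do not force it against the stand (20 N at most) and leave the phone, battery and screw tray where they lie.

Things in the scene. Friction and masses are not known exactly. Their poses are not given: they have to be found in the camera images.
- roller: The whole roller (blue barrel, both end pins), about 150 g. Origin at the centre of the barrel, the same point as roller_center; its y axis is the roller's axis and points to the steel spring pin. It may spin about that axis.
- roller_center (a point): Centre of the blue barrel, 32 mm diameter, 80 mm long, on its axis. The y axis runs along the roller to the steel spring pin. At the start the roller lies level, this point 45 mm above the table; the whole barrel is free to be gripped from above across its diameter.
- sprung_tip (a point): Outermost point of the steel spring pin: 10 mm diameter with a hemispherical end, 70 mm from roller_center along +y when free. It slides into the barrel by at most 20 mm; the spring pushes out with 1.5 N at the start and 0.25 N more per mm (6.5 N fully in). Hitting the end stop is hard.
- fixed_tip (a point): Outermost point of the black fixed pin: 10 mm diameter, hemispherical end, 52 mm from roller_center along -y. Overall free length of the roller is 122 mm.
- stand: Fixed stand: steel base 84 mm along x, 150 mm along y, 12 mm thick; origin at the centre of its underside, z up. On it a U-shaped aluminium yoke, 44 mm along x, is clamped at a height that differs and is NOT reported: the axis through its two cups (along the stand's y, at x = 0) lies 86 to 116 mm above the table; find it by feel or eye. The yoke's floor is 36 mm below that axis.
- tall_side (a point): Point at table height under the inner face of the yoke's tall side plate (red top edge), at y = +54 mm in the stand, facing -y. The plate is 14 mm thick and ends 60 mm above the cup axis. Its cup is a blind round hole, 14 mm diameter, 6 mm deep. The face above the cup is flat and slippery (friction about 0.25): a pin pressed on it slides down and snaps into the cup.
- low_side (a point): Point at table height under the inner face of the yoke's low side plate, at y = -54 mm in the stand, facing +y. The plate is 14 mm thick and ends 12 mm above the cup axis; its cup is like the other's (14 mm diameter, 6 mm deep) and at the same height. The cup floors are 120 mm apart, so the seated spring pin stays pushed in by 2 mm and the roller's centre is at stand y = -8 mm.
- rest: Black rest, fixed to the table, 70 x 126 mm base 8 mm thick, origin at the centre of its underside. Two V supports 8 mm thick at y = +-46 mm hold the roller by its pins; the roller lifts straight up out of it.
- phone_center (a point): Bystander: centre of a loose white phone with a black screen, 145 x 70 x 8 mm, lying flat. Leave alone.
- battery_center (a point): Bystander: centre of a loose flat black battery pack, 90 x 36 x 6 mm. Leave alone.
- tray_center (a point): Bystander: centre of a loose white divided screw tray, 70 x 100 x 18 mm. Leave alone.
There are look-alikes about, which are no part of the job. There is more than one size of the roller; the job needs the smallest.

How it is judged:
On the way, in this order (a step that is already met when the one before it is completed fails the run):
1. the roller is lifted out of its rest (height (world z) of roller_center above 0.075 m), for 0.1 s.
2. the spring pin is pushed in by 7 mm or more between the stand's sides (distance between sprung_tip and fixed_tip below 0.115 m and horizontal distance between roller_center and stand below 0.04 m), for 0.1 s.
At the end, for the whole second after the job is handed in: Spring pin in the tall side's cup and black pin in the low side's cup, each 3.5 mm deep or more and within 5 mm of the stand's centre plane, roller centre 80 to 121 mm above the table, axis within 0.09 rad of the stand's, at rest (below 20 mm/s), released (y of sprung_tip in the frame of stand above 0.0575 m and y of fixed_tip in the frame of stand below -0.0575 m and x of sprung_tip in the frame of stand between -0.005 and 0.005 m and x of fixed_tip in the frame of stand between -0.005 and 0.005 m and z of roller_center in the frame of stand between 0.08 and 0.121 m and angle between the y axis of roller_center and the y axis of stand, either way round below 0.09 rad and linear speed of roller below 0.02 m/s); the robot touches nothing.
It fails at once if the roller is pressed against the stand with more than 20 N (contact force between roller and stand above 20 N).
It fails at once if the phone is moved by more than 15 mm (distance of phone_center from where it was at the start of the episode above 0.015 m).
It fails at once if the battery is moved by more than 15 mm (distance of battery_center from where it was at the start of the episode above 0.015 m).
It fails at once if the screw tray is moved by more than 15 mm (distance of tray_center from where it was at the start of the episode above 0.015 m).
It also fails if it takes over 72 s, if anything falls off the work surface, if the arm or the gripper's body presses on something with over 40 N, if the wrist force passes 120 N, or if a joint passes its speed limit or range.

ROBOT

A 6-joint arm with a two-finger parallel gripper is mounted at the origin on the work surface. World frame = base frame: x ahead of the robot, y to its left, z up, the work surface at z = 0. Lengths are in m, angles in rad, forces in N, time in s.
With the tool pointing down it reaches from about 0.275 to 0.75 m from the base axis. Payload 10.2 kg.
Tool frame: the origin (TCP) lies at the very end of the fingers, on their centre line; the grasp point (between the pads) lies 19 mm behind it; z points along the fingers, y is the line along which they close (so a half turn about z gives the same grasp; the last joint's range is limited). The gripper opens to 88 mm and grips with 3 to 60 N. Pads are 18 mm wide; open, the fingers measure 123 mm over their backs; the gripper's body (75 mm by 187 mm) begins 45 mm behind the grasp point.
Start: joints at [0.953, 0.313, 1.498, -0, 1.331, -0.223], TCP at [0.202, 0.485, 0.218] pointing down, gripper open.
Joint ranges: [-2.94, 2.94], [-0.97, 2.17], [0.19, 2.56], [-1.23, 4.37], [0.02, 3.11], [-2.88, 2.88]. Speed limits (rad/s): [2.39, 2.39, 3.01, 3.14, 3.14, 3.14].

INTERFACE

Orientations are given as a unit quaternion [x, y, z, w].
In Python, from plant import readout, read_camera, order gives the robot as it stands.
- The arm moves only by the tool move_arm, never from a script. Its argument "plan" is a list that holds one entry, the list of rows, each a list of 5 numbers: the shift along the tool's x, y, z in cm, then the turn about the tool's z in rad, then the finger opening in cm, from 0 to 8.81. In form: [[[dx, dy, dz, roll, grip], ...]]. A call has exactly 5 rows; each row shifts and turns the commanded pose from where the row before left it, along the tool's axes as they then stand; what a row does not reach is not made up. A row lasts 1/12 s, in which the tool goes at most 41.7 mm and 7.16 degrees, less where a joint would pass 70% of its speed; a pose out of reach is approached as far as the arm can. A call with a gripper value outside its range is refused whole. The fingers move at their own pace and stop on an object; the grip force is fixed at half the most. Time passes only in rows, so rows that do not move let the fingers close, or fill a call up. It gives the time, the measured TCP pose, the force, the opening and the grip force at its end, in the units of the state.
- readout.observe(): the state, without advancing time (a new reading comes with each control period).
- read_camera(name): name is "scene" or "top" or "wrist"; returns a dict with "frame" (384x512x3 uint8, red, green, blue), "depth" (384x512 float32, m along the optical axis (not along the pixel's ray), 0 where there is no reading), "K" (3x3 intrinsics, pixels), "rvec" (rotation vector, rad) and "tvec" (3), from world to camera coordinates, as OpenCV has them. Camera axes: x right, y down, z forward; pixel columns grow to the right and rows downward; lengths in m; the calibration is good to about 2 mm. The wrist camera is an equidistant fisheye: a pixel r from the principal point sees the ray r / f radians off the axis. A picture is of the moment at which its call begins.
- order.sign_off(): hands the job in; it is judged then, once.
The state is a dict: "time_s": time; "joint_positions": joint angles; "qvel": joint speeds; "tau": joint torques, N m; "eef_pos": TCP position; "orientation": TCP orientation; "contact_force": force on the tool from outside, world axes, zero at the start; "torque": the same for the moment, N m; "finger_gap": opening from 0.0 (shut) to 1.0 (fully open); "grip_force": force on a finger pad.
Only numpy, scipy, OpenCV 4.12 (cv2) and the standard library are available. Lean on these libraries where they do the work, as an engineer would, in place of code of your own. Each camera call takes 0.05 s, during which the arm holds its last target. There are 200 camera calls.

## Working session

There is one attempt and no reset: what is moved stays moved. The work goes in short steps, Python scripts to look and compute and a tool call to move; the robot and the scene stay as the last step left them, time stands still between calls to the robot, and variables do not carry over. Pictures are saved under pics/ and viewed, at most 10 in all, crops included, and the job is handed in when it is done.

Besides the shell and the picture viewer there is one more tool, called after "Emit:" in YAML: its name, and indented under it one key for each argument. move_arm: Moves the arm, as the interface text tells. Its arguments: {"type":"object","properties":{"plan":{"type":"array","items":{"type":"array","items":{"type":"array","items":{"type":"number"}}}}},"required":["plan"]}

```bash
mkdir -p pics; python3 - <<'E'
from plant import readout, read_camera
import cv2,numpy as np
s=readout.observe();print(s)
for n in ("scene","top"):
    c=read_camera(n);cv2.imwrite(f"pics/{n}0.png",c["frame"][:,:,::-1]);np.savez(f"{n}0.npz",**c)
    print(n,c["K"],c["rvec"],c["tvec"])
E
```

```text
{'time_s': 0.0, 'joint_positions': array([ 9.52622401e-01,  3.13432584e-01,  1.49842208e+00,  1.37406980e-05,
        1.33101036e+00, -2.23432732e-01]), 'qvel': array([ 0.00227365,  0.00018078, -0.00080671,  0.00100665, -0.00062599,
        0.00030709]), 'tau': array([ 3.88523531e-04, -4.02216554e+01, -2.52268714e+01,  6.95236051e-02,
        3.54149030e-02, -6.39127484e-05]), 'eef_pos': array([0.20176223, 0.48439011, 0.21767565]), 'orientation': array([ 1.96093221e-01,  9.80585052e-01, -5.77960400e-04, -2.65968833e-04]), 'contact_force': array([ 0.07557949,  0.56203513, -0.35731304]), 'torque': array([ 0.0265102 ,  0.02820903, -0.00276122]), 'grip_force': 0.0, 'finger_gap': 0.9973471186148685}
scene [[388.23254136   0.         256.21691199]
 [  0.         388.23254136 185.20523588]
 [  0.           0.           1.        ]] [ 1.67091752  1.56156578 -0.82002908] [-0.08888187 -0.26254725  1.45134583]
top [[394.06697297   0.         252.92026616]
 [  0.         394.06697297 186.61882506]
 [  0.           0.           1.        ]] [ 2.08686453 -2.13912578  0.20640979] [0.07205895 0.54385673 0.79840081]
```

View pics/top0.png

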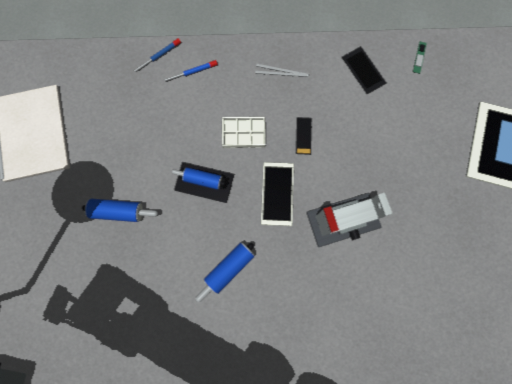

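View pics/scene0.png

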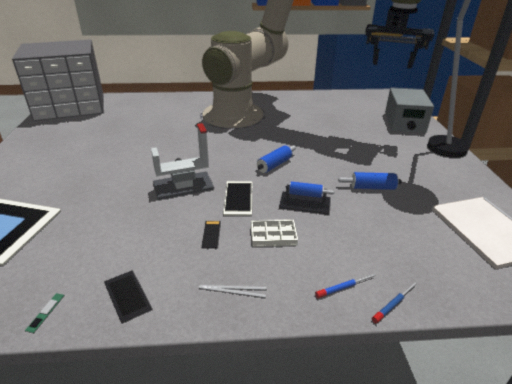

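The top view shows the wanted roller in its rest at (205,180), with the steel pin on the left at (176,174). The stand is at (350,220), with the red tall side on the left at (330,218) and the low side on the right at (385,205). The other two blue rollers, at (115,210) and (230,268), are look-alikes. The scene view shows the stand at (180,170).

```bash
cat >h.py <<'E'
import numpy as np,cv2
def cloud(c):
    R=cv2.Rodrigues(c["rvec"])[0];d=c["depth"];v,u=np.indices(d.shape);K=c["K"]
    P=np.stack([(u-K[0,2])/K[0,0]*d,(v-K[1,2])/K[1,1]*d,d],-1)-c["tvec"]
    W=P@R; W[d==0]=np.nan
    return W
def proj(c,p): return cv2.projectPoints(np.atleast_2d(p).astype(float),c["rvec"],c["tvec"],c["K"],None)[0][:,0]
def masks(c):
    f=c["frame"].astype(int);r,g,b=f[...,0],f[...,1],f[...,2]
    return (b>r+60)&(b>g+40),(r>g+60)&(r>b+60)
E
python3 - <<'E'
from h import *
for n in ("top","scene"):
    c=np.load(n+"0.npz");W=cloud(c);B,R=masks(c)
    print(n,"table z",np.nanmedian(W[...,2]))
    boxes={"top":((slice(155,205),slice(170,240)),(slice(185,250),slice(300,400))),"scene":((slice(170,215),slice(275,335)),(slice(115,200),slice(145,215)))}[n]
    m=np.zeros_like(B);m[boxes[0]]=B[boxes[0]]
    p=W[m];p=p[np.isfinite(p[:,2])]
    if n=="top":
        rect=cv2.minAreaRect(p[:,:2].astype(np.float32));print("barrel rect",rect)
    print("barrel n",len(p),"mean",p.mean(0),"zmax",np.percentile(p[:,2],98))
    q=W[boxes[0]];q=q[(q[...,2]>.005)];
    print(" rest+roller",q.min(0),q.max(0))
    m=np.zeros_like(B);m[boxes[1]]=R[boxes[1]];p=W[m];p=p[p[:,2]>.05]
    print("red",len(p),p.mean(0),p.min(0),p.max(0)); t=p[p[:,2]>np.percentile(p[:,2],90)-.006]; print(" red top rect",cv2.minAreaRect(t[:,:2].astype(np.float32)),np.median(t[:,2]))
    q=W[boxes[1]].reshape(-1,3);q=q[(q[:,2]>.006)&(q[:,2]<.018)];print("base rect",len(q),cv2.minAreaRect(q[:,:2].astype(np.float32)), np.median(q[:,2]))
    q=W[boxes[1]].reshape(-1,3);q=q[q[:,2]>.03];print(np.histogram(q[:,2],bins=np.arange(.03,.19,.005)))
    for lo in np.arange(.03,.19,.01):
        s=q[(q[:,2]>=lo)&(q[:,2]<lo+.01)]
        if len(s)>4: print(round(lo,3),len(s),[ [round(float(x),4) for x in np.atleast_1d(z)] for z in cv2.minAreaRect(s[:,:2].astype(np.float32))])
E
python3 - <<'E'
import cv2,numpy as np
a=cv2.imread("pics/top0.png");b=cv2.imread("pics/scene0.png")
f=lambda i,y,x:cv2.resize(i[y:y+90,x:x+120],(480,360),interpolation=cv2.INTER_CUBIC)
cv2.imwrite("pics/crop0.png",cv2.resize(np.hstack([f(a,170,290),f(b,115,120)]),(800,300)))
E
```

```text
top table z -0.0001931125259857936
barrel rect ((0.5693665742874146, 0.1713418960571289), (0.0797370970249176, 0.030591385439038277), 74.61670684814453)
barrel n 501 mean [0.56742955 0.17103211 0.0571617 ] zmax 0.06227808786792293
 rest+roller [0.52096876 0.10396013 0.00502256] [0.6180613 0.2399498 0.0642599]
red 187 [ 0.45854978 -0.08381816  0.16633223] [ 0.43600079 -0.10704566  0.05594316] [ 0.49442401 -0.07214714  0.17039969]
 red top rect ((0.45868781208992004, -0.08364850282669067), (0.04514600336551666, 0.014269924722611904), 15.175374031066895) 0.16688585414861995
base rect 945 ((0.4957200288772583, -0.1358361542224884), (0.12615875899791718, 0.15033912658691406), 15.65611457824707) 0.011614770931479968
(array([  0,   2,   5,   3,   6, 105, 167, 312, 589,  27,  25,  31,  28,
        38,  34,  26,  19, 163,  35,   6,  17,   9,  14,  11,  11,  13,
        26, 182,   4,   0,   0]), array([0.03 , 0.035, 0.04 , 0.045, 0.05 , 0.055, 0.06 , 0.065, 0.07 ,
       0.075, 0.08 , 0.085, 0.09 , 0.095, 0.1  , 0.105, 0.11 , 0.115,
       0.12 , 0.125, 0.13 , 0.135, 0.14 , 0.145, 0.15 , 0.155
[... 1917 characters left out ...]
0646, 0.0268], [79.6409]]
0.05 78 [[0.4715, -0.1527], [0.083, 0.0544], [28.637]]
0.06 204 [[0.4651, -0.1459], [0.0822, 0.1355], [13.3535]]
0.07 440 [[0.4755, -0.1435], [0.049, 0.1347], [15.4323]]
0.08 47 [[0.4804, -0.1414], [0.0361, 0.1361], [15.4382]]
0.09 58 [[0.4756, -0.143], [0.048, 0.1358], [15.258]]
0.1 55 [[0.4773, -0.1429], [0.0422, 0.1351], [15.8277]]
0.11 60 [[0.477, -0.1429], [0.0437, 0.1353], [15.6364]]
0.12 69 [[0.4759, -0.1432], [0.0501, 0.1352], [16.8641]]
0.13 30 [[0.4622, -0.0892], [0.0451, 0.0133], [34.6237]]
0.14 31 [[0.464, -0.0889], [0.0425, 0.0117], [32.7113]]
0.15 30 [[0.4646, -0.086], [0.0366, 0.0131], [30.5167]]
0.16 73 [[0.4588, -0.0844], [0.0489, 0.015], [14.7336]]
```

View pics/crop0.png

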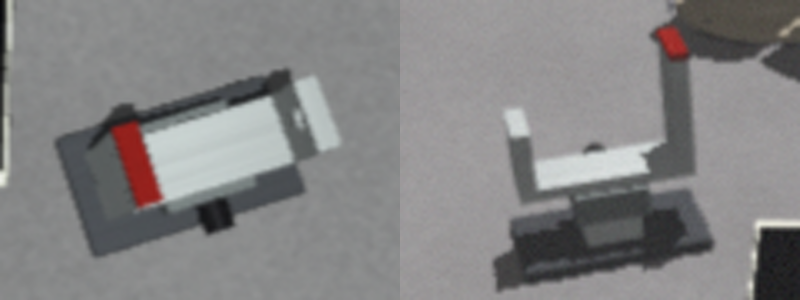

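The crop shows the stand's red top bar on the tall side and the U-shaped yoke, with the low plate on the other side. From the depth clouds:
- **Stand:** centre about (0.4755, -0.1425), yaw about 15.6°, cup axis at z of about 0.108.
- **Roller:** centre about (0.569, 0.171), axis heading about 74.6°.

I'll move above the roller first.

Emit:
move_arm:
  plan:
    - [[-3.05,-0.99,0,0,8.8],[-3.05,-0.99,0,0,8.8],[-3.05,-0.99,0,0,8.8],[-3.05,-0.99,0,0,8.8],[-3.05,-0.99,0,0,8.8]]

```text
time_s: 0.52
eef_pos: [0.3245, 0.3791, 0.218]
orientation: [0.196, 0.981, -0.0, -0.0]
contact_force: [-0.4, 0.1, 0.9]
finger_gap: 0.998
grip_force: 0.0
```

Emit:
move_arm:
  plan:
    - [[-3.05,-0.99,0,0,8.8],[-3.05,-0.99,0,0,8.8],[-3.05,-0.99,0,0,8.8],[-3.05,-0.99,0,0,8.8],[-3.05,-0.99,0,0,8.8]]

```text
time_s: 0.93
eef_pos: [0.4463, 0.2746, 0.218]
orientation: [0.196, 0.981, -0.0, -0.0]
contact_force: [1.3, 0.5, -0.1]
finger_gap: 1.0
grip_force: 0.0
```

Emit:
move_arm:
  plan:
    - [[-3.05,-0.99,0,0,8.8],[-3.05,-0.99,0,0,8.8],[-3.05,-0.99,0,0,8.8],[-3.05,-0.99,0,0,8.8],[-3.05,-0.99,0,0,8.8]]

```text
time_s: 1.35
eef_pos: [0.568, 0.1703, 0.2179]
orientation: [0.196, 0.981, -0.0, -0.0]
contact_force: [-0.5, 0.3, 0.0]
finger_gap: 0.991
grip_force: 0.0
```

Emit:
move_arm:
  plan:
    - [[0,0,0.4,0.096,7],[0,0,0.4,0.096,7],[0,0,0.4,0.096,7],[0,0,0.4,0.096,7],[0,0,0.4,0.096,7]]

```text
time_s: 1.77
eef_pos: [0.567, 0.1715, 0.1976]
orientation: [0.426, 0.905, -0.0, -0.0]
contact_force: [0.2, 0.1, 0.3]
finger_gap: 0.793
grip_force: 0.0
```

Emit:
move_arm:
  plan:
    - [[0,0,0.4,0.096,7],[0,0,0.4,0.096,7],[0,0,0.4,0.096,7],[0,0,0.4,0.096,7],[0,0,0.4,0.096,7]]

```text
time_s: 2.18
eef_pos: [0.5669, 0.1715, 0.1776]
orientation: [0.629, 0.778, -0.0, -0.0]
contact_force: [-0.2, 0.0, -0.8]
finger_gap: 0.797
grip_force: 0.0
```

Emit:
move_arm:
  plan:
    - [[0,0,0.4,0.096,7],[0,0,0.4,0.096,7],[0,0,0.4,0.096,7],[0,0,0.4,0.096,7],[0,0,0.4,0.096,7]]

```text
time_s: 2.6
eef_pos: [0.5669, 0.1716, 0.1576]
orientation: [0.795, 0.606, -0.0, -0.0]
contact_force: [0.1, 0.2, -0.8]
finger_gap: 0.793
grip_force: 0.0
```

```bash
python3 - <<'E'
from plant import readout, read_camera
import cv2,numpy as np
c=read_camera("wrist");np.savez("w1.npz",**c);cv2.imwrite("pics/w1.png",c["frame"][:,:,::-1])
print(c["K"],c["rvec"],c["tvec"],readout.observe()["eef_pos"])
f=c["frame"].astype(int);m=((f[...,2]>f[...,0]+60)&(f[...,2]>f[...,1]+40))
R=cv2.Rodrigues(c["rvec"])[0];K=c["K"];d=c["depth"]
v,u=np.nonzero(m&(d>0));dx,dy=u-K[0,2],v-K[1,2];r=np.hypot(dx,dy)+1e-9;th=r/K[0,0]
ray=np.stack([np.sin(th)*dx/r,np.sin(th)*dy/r,np.cos(th)],-1)
W=(ray/ray[:,2:]*d[v,u][:,None]-c["tvec"])@R
k=(abs(W[:,0]-.567)<.06)&(abs(W[:,1]-.171)<.07)&(W[:,2]<.075)&(W[:,2]>.03);W=W[k]
print(len(W),W.mean(0),np.percentile(W[:,2],[50,98]),cv2.minAreaRect(W[:,:2].astype(np.float32)))
E
```

```text
[[297.31863964   0.         255.57165945]
 [  0.         297.31863964 190.95995642]
 [  0.           0.           1.        ]] [-2.81443409  0.38044978  0.05905964] [-0.49859253  0.28064841  0.42705052] [0.56661947 0.17150999 0.1568086 ]
2553 [0.56766383 0.17455526 0.05682175] [0.05783784 0.06070609] ((0.5672187209129333, 0.17277729511260986), (0.07886066287755966, 0.031130386516451836), 75.41243743896484)
```

View pics/w1.png

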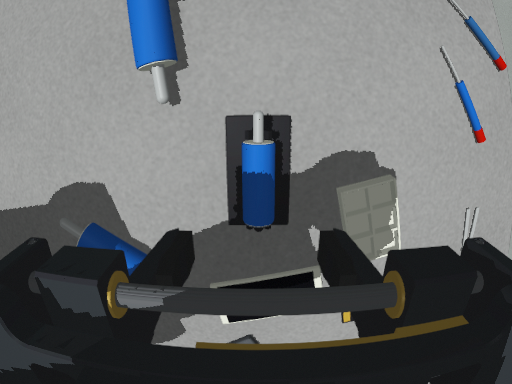

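The wrist view shows the roller in its rest at (258,183), steel pin up at (258,125), with its axis square to the fingers. It agrees within 1–2 mm, so I'll descend, grip and lift.

Emit:
move_arm:
  plan:
    - [[0,0,1.5,0,5.5],[0,0,1.5,0,5.5],[0,0,1.5,0,5.5],[0,0,1.5,0,5.5],[0,0,1.5,0,5.5]]

```text
time_s: 3.07
eef_pos: [0.5669, 0.1716, 0.0824]
orientation: [0.793, 0.609, -0.0, -0.0]
contact_force: [-0.1, 0.4, 0.1]
finger_gap: 0.623
grip_force: 0.0
```

Emit:
move_arm:
  plan:
    - [[0,0,1.5,0,5.5],[0,0,1.5,0,5.5],[0,0,1.5,0,5.5],[0,0,1.1,0,5.5],[0,0,0,0,5.5]]

```text
time_s: 3.48
eef_pos: [0.5658, 0.1714, 0.025]
orientation: [0.794, 0.608, -0.002, -0.001]
contact_force: [-0.2, 0.4, -0.4]
finger_gap: 0.623
grip_force: 0.0
```

Emit:
move_arm:
  plan:
    - [[0,0,0,0,3.5],[0,0,0,0,2.5],[0,0,0,0,2.0],[0,0,0,0,2.0],[0,0,0,0,2.0]]

```text
time_s: 3.9
eef_pos: [0.569, 0.1713, 0.0287]
orientation: [0.794, 0.608, 0.002, 0.002]
contact_force: [5.1, -2.1, 2.7]
finger_gap: 0.33
grip_force: 29.4
```

Emit:
move_arm:
  plan:
    - [[0,0,0,0,2.0],[0,0,0,0,2.0],[0,0,0,0,2.0],[0,0,-1,0,2.0],[0,0,-1,0,2.0]]

```text
time_s: 4.32
eef_pos: [0.5666, 0.1715, 0.0477]
orientation: [0.794, 0.608, -0.001, -0.0]
contact_force: [0.4, -0.6, -1.6]
finger_gap: 0.326
grip_force: 28.9
```

Emit:
move_arm:
  plan:
    - [[0,0,-3.6,0,2.0],[0,0,-3.6,0,2.0],[0,0,-3.6,0,2.0],[0,0,-3.6,0,2.0],[0,0,-3.6,0,2.0]]

```text
time_s: 4.73
eef_pos: [0.5663, 0.1717, 0.23]
orientation: [0.794, 0.608, 0.0, -0.0]
contact_force: [0.7, 0.4, -2.1]
finger_gap: 0.332
grip_force: 28.9
```

Emit:
move_arm:
  plan:
    - [[-2.0,0,0,0,2.0],[-3.6,0.1,0,0,2.0],[-3.6,0.1,0,0,2.0],[-3.6,0.1,0,0,2.0],[-3.6,0.1,0,0,2.0]]

```text
time_s: 5.15
eef_pos: [0.5271, 0.0111, 0.2281]
orientation: [0.794, 0.608, 0.0, 0.0]
contact_force: [0.4, -0.5, -3.1]
finger_gap: 0.33
grip_force: 28.9
```

Emit:
move_arm:
  plan:
    - [[-3.6,0.1,0,0,2.0],[-3.6,0.1,0,0,2.0],[-3.6,0,0,0,2.0],[-3.6,0,0,0,2.0],[-3.6,0,0,0,2.0]]

```text
time_s: 5.57
eef_pos: [0.4821, -0.1633, 0.2282]
orientation: [0.794, 0.608, 0.0, 0.0]
contact_force: [0.4, -0.2, -1.0]
finger_gap: 0.329
grip_force: 28.9
```

Emit:
move_arm:
  plan:
    - [[0,0,0,-0.108,2.0],[0,0,0,-0.108,2.0],[0,0,0,-0.108,2.0],[0,0,0,-0.108,2.0],[0,0,0,-0.108,2.0]]

```text
time_s: 5.98
eef_pos: [0.4828, -0.1618, 0.228]
orientation: [0.601, 0.799, 0.0, 0.0]
contact_force: [0.3, 0.2, -1.9]
finger_gap: 0.329
grip_force: 28.9
```

Emit:
move_arm:
  plan:
    - [[0,0,0,0,2.0],[0,0,0,0,2.0],[0,0,0,0,2.0],[0,0,0,0,2.0],[0,0,0,0,2.0]]

```text
time_s: 6.4
eef_pos: [0.4831, -0.162, 0.2273]
orientation: [0.604, 0.797, 0.0, 0.0]
contact_force: [0.2, 0.1, -1.9]
finger_gap: 0.327
grip_force: 28.9
```

```bash
cat > look.py <<'E'
import sys
from h import *
from plant import readout, read_camera
out=[]
for n in ("top","scene","wrist"):
    c=read_camera(n);np.savez(f"{n}_{sys.argv[1]}.npz",**c);f=c["frame"][:,:,::-1]
    if n!="wrist":
        p=proj(c,[.4755,-.1425,.13])[0].astype(int);f=f[max(p[1]-60,0):p[1]+60,p[0]-80:p[0]+80];f=cv2.resize(f,(400,300),interpolation=cv2.INTER_CUBIC)
    else: f=cv2.resize(f,(400,300))
    out.append(f)
s=readout.observe();q=s["orientation"]
print(s["eef_pos"].round(4),"heading",round(2*np.degrees(np.arctan2(q[1],q[0]))-0 ,2),s["contact_force"].round(1),s["finger_gap"])
cv2.imwrite(f"pics/{sys.argv[1]}.png",np.vstack([np.hstack(out[:2]),np.hstack([out[2],np.zeros_like(out[2])])]))
E
python3 look.py a1
```

```text
[ 0.4831 -0.162   0.2272] heading 105.78 [ 0.3 -0.2 -2.1] 0.32910382175924613
```

View pics/a1.png

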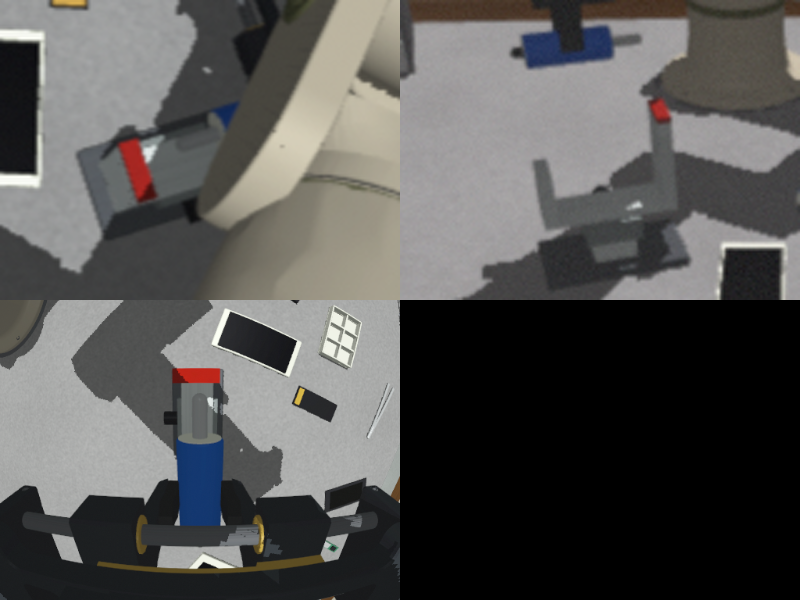

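The view shows the roller held level above the stand. In the wrist crop the steel pin at (200,415) points to the red side at (197,375). I'll measure pin, barrel and red bar in the stand frame with wrist depth.

```bash
cat >> h.py <<'E'
def wcloud(c):
    R=cv2.Rodrigues(c["rvec"])[0];K=c["K"];d=c["depth"];v,u=np.indices(d.shape)
    dx,dy=u-K[0,2],v-K[1,2];r=np.hypot(dx,dy)+1e-9;t=np.tan(r/K[0,0])
    W=(np.stack([t*dx/r*d,t*dy/r*d,d],-1)-c["tvec"])@R;W[d==0]=np.nan;return W
A=np.radians(15.65);ST=np.array([.4755,-.1425])
def stand(W):
    x=W[...,0]-ST[0];y=W[...,1]-ST[1]
    return np.stack([x*np.cos(A)+y*np.sin(A),-x*np.sin(A)+y*np.cos(A),W[...,2]],-1)
E
python3 - <<'E'
from h import *
from plant import readout
e=readout.observe()["eef_pos"];print("tcp stand",stand(e)*1e3)
for n in("wrist","scene"):
    c=np.load(n+"_a1.npz");W=stand((wcloud if n=="wrist" else cloud)(c));B,R=masks(c)
    r=W[R&(abs(W[...,0])<.06)&(abs(W[...,1])<.1)&(W[...,2]>.155)&(W[...,2]<.18)]
    print(n,"red",len(r),cv2.minAreaRect((r[:,:2]*1e3).astype(np.float32)),np.median(r[:,2]))
    box=(abs(W[...,0])<.04)&(abs(W[...,1]+.02)<.11)
    b=W[B&box&(W[...,2]>.2)];print(" barrel",len(b),b.min(0)*1e3,b.max(0)*1e3,np.percentile(b[:,2],98),cv2.minAreaRect((b[:,:2]*1e3).astype(np.float32)))
    p=W[box&(W[...,2]>.225)&(W[...,2]<.27)&((W[...,1]>.025)|(W[...,1]<-.064))];
    for s in(p[p[:,1]>0],p[p[:,1]<-.064]):
        if len(s)>3: print(" pin",len(s),np.median(s,0)*1e3,s.min(0)*1e3,s.max(0)*1e3)
    fl=W[(abs(W[...,0])<.018)&(abs(W[...,1])<.05)&(W[...,2]>.05)&(W[...,2]<.095)];print(" floor",len(fl),np.median(fl[:,2]) if len(fl) else 0)
    lo=W[(abs(W[...,0])<.02)&(abs(W[...,1]+.061)<.006)&(W[...,2]>.10)&(W[...,2]<.14)];print(" low top",len(lo),np.percentile(lo[:,2],[50,90]) if len(lo) else 0)
c=np.load("top0.npz");W=stand(cloud(c))
fl=W[(abs(W[...,0])<.018)&(abs(W[...,1])<.05)&(W[...,2]>.05)&(W[...,2]<.095)];print(" floor",np.median(fl[:,2]))
lo=W[(abs(W[...,0])<.02)&(abs(W[...,1]+.061)<.005)&(W[...,2]>.10)&(W[...,2]<.14)];print(" low top",np.median(lo[:,2]))
E
```

```text
tcp stand [  2.07752538 -20.86425627 227.19745742]
wrist red 1139 ((-2.5091114044189453, 63.249027252197266), (45.2855339050293, 13.940418243408203), 0.01500680297613144) 0.16647092885429404
 barrel 5802 [-14.53406132 -46.91018218 242.78418502] [ 16.9223443   20.61380405 260.2309075 ] 0.2592420447958799 ((1.045562744140625, -13.116767883300781), (67.3671875, 31.462890625), 89.5969009399414)
 pin 966 [  0.81574179  37.62202122 246.64186915] [ -3.83529172  25.025782   241.30582222] [  5.96341941  50.35609067 249.24251177]
 floor 1017 0.06996022350964108
 low top 0 0
scene red 42 ((0.805999755859375, 60.16402053833008), (13.681583404541016, 42.40498733520508), 89.58677673339844) 0.16903906960782852
 barrel 19 [  8.33766648 -58.44122361 246.36952758] [ 21.64867884  13.64622266 258.64948697] 0.25831124825996266 ((14.801532745361328, -22.319805145263672), (72.0065689086914, 10.739092826843262), 86.7145767211914)
 pin 38 [  5.80147407  34.94265898 246.98571245] [  1.01186541  25.09755449 241.18251326] [ 10.72876625  46.41501391 250.92331622]
 pin 19 [  6.17951913 -68.57507294 247.60919768] [  1.95289607 -73.79537948 241.88106712] [  9.72985035 -64.27587659 250.86147295]
 floor 285 0.07221746569984502
 low top 58 [0.11996388 0.12148732]
 floor 0.07051811759861715
 low top 0.11887681554375845
```

Emit:
move_arm:
  plan:
    - [[0,-0.27,2,0,2.0],[0,0,2.5,0,2.0],[0,0,2.5,0,2.0],[0,0,2.4,0,2.0],[0,0,1,0,2.0]]

```text
time_s: 6.97
eef_pos: [0.4794, -0.1621, 0.1205]
orientation: [0.603, 0.798, -0.0, -0.002]
contact_force: [0.2, 0.4, -1.6]
finger_gap: 0.327
grip_force: 28.9
```

Emit:
move_arm:
  plan:
    - [[0,0,0,0,2.0],[0,0,0,0,2.0],[0,0,0,0,2.0],[0.1,0,0,0,2.0],[0.1,0,0,0,2.0]]

```text
time_s: 7.38
eef_pos: [0.4804, -0.1611, 0.1243]
orientation: [0.603, 0.798, 0.0, 0.001]
contact_force: [-0.2, -0.2, -2.6]
finger_gap: 0.327
grip_force: 28.9
```

Emit:
move_arm:
  plan:
    - [[0.1,0,0,0,2.0],[0.05,0,0,0,2.0],[0.05,0,0,0,2.0],[0,0,0,0,2.0],[0,0,0,0,2.0]]

```text
time_s: 7.8
eef_pos: [0.4795, -0.1589, 0.1233]
orientation: [0.603, 0.798, -0.0, -0.0]
contact_force: [-0.1, -0.7, -1.3]
finger_gap: 0.327
grip_force: 28.9
```

Emit:
move_arm:
  plan:
    - [[0.1,0,0,0,2.0],[0.05,0,0,0,2.0],[0.05,0,0,0,2.0],[0,0,0,0,2.0],[0,0,0,0,2.0]]

```text
time_s: 8.22
eef_pos: [0.479, -0.1572, 0.1233]
orientation: [0.603, 0.798, -0.0, 0.0]
contact_force: [0.2, -1.1, -1.4]
finger_gap: 0.329
grip_force: 28.9
```

Emit:
move_arm:
  plan:
    - [[0.1,0,0,0,2.0],[0.05,0,0,0,2.0],[0.05,0,0,0,2.0],[0,0,0,0,2.0],[0,0,0,0,2.0]]

```text
time_s: 8.63
eef_pos: [0.4784, -0.1552, 0.1233]
orientation: [0.603, 0.798, -0.0, 0.0]
contact_force: [1.1, -2.3, -1.8]
finger_gap: 0.332
grip_force: 28.9
```

Emit:
move_arm:
  plan:
    - [[0.2,0,0,0,2.0],[0.2,0,0,0,2.0],[0.2,0,0,0,2.0],[0.2,0,0,0,2.0],[0.1,0,0,0,2.0]]

```text
time_s: 9.05
eef_pos: [0.476, -0.1464, 0.1233]
orientation: [0.603, 0.798, -0.0, 0.0]
contact_force: [0.4, -4.6, -1.8]
finger_gap: 0.329
grip_force: 28.9
```

Emit:
move_arm:
  plan:
    - [[0.2,0,0,0,2.0],[0.15,0,0,0,2.0],[0.1,0,0,0,2.0],[0,0,0,0,2.0],[0,0,0,0,2.0]]

```text
time_s: 9.47
eef_pos: [0.4748, -0.1423, 0.1233]
orientation: [0.603, 0.798, -0.0, 0.0]
contact_force: [0.3, -5.3, -1.0]
finger_gap: 0.329
grip_force: 28.9
```

```bash
python3 look.py a2; python3 - <<'E'
from h import *
from plant import readout
s=readout.observe();print("tcp stand",stand(s["eef_pos"])*1e3,s["contact_force"],s["torque"])
E
```

```text
[ 0.4748 -0.1423  0.1233] heading 105.82 [ 0.3 -4.5 -2.1] 0.3322849698541629
tcp stand [ -0.59452325   0.38722987 123.32729311] [ 0.32053049 -4.49908247 -2.09952819] [-0.93955921 -0.08752126 -0.01131082]
```

View pics/a2.png

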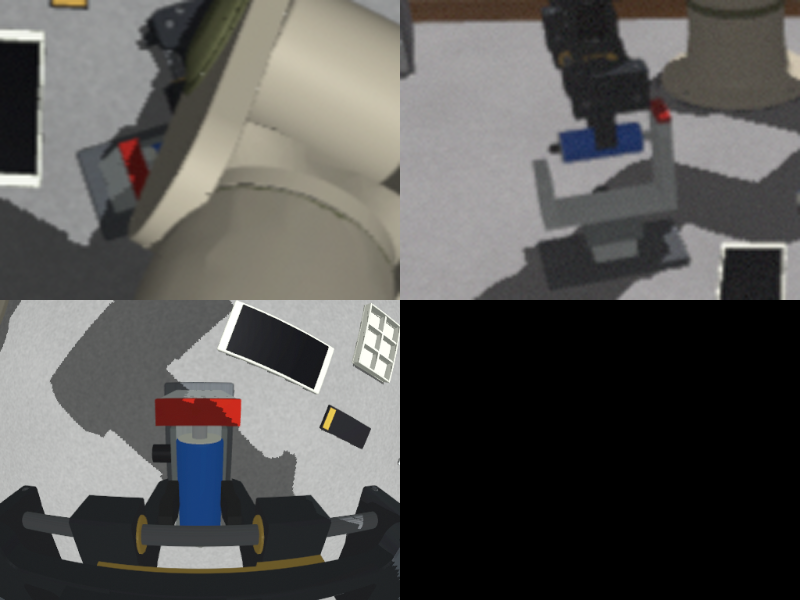

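The roller is compressed against the tall side at about 5 N. In the scene crop, the black tip at (552,149) is close to the inside of the low plate at (541,163). I'll check the clearance and x alignment numerically.

```bash
cat > m.py <<'E'
import sys
from h import *
t=sys.argv[1];zc=float(sys.argv[2])
for n in("wrist","scene"):
    c=np.load(f"{n}_{t}.npz");W=stand((wcloud if n=="wrist" else cloud)(c));B,R=masks(c)
    mm=lambda s:(len(s),(np.median(s,0)*1e3).round(1),(s.min(0)*1e3).round(1),(s.max(0)*1e3).round(1)) if len(s)>2 else len(s)
    print(n,"red",mm(W[R&(abs(W[...,0])<.06)&(abs(W[...,1])<.1)&(W[...,2]>.16)&(W[...,2]<.18)]))
    X,Y,Z=W[...,0],W[...,1],W[...,2];box=(abs(X)<.03)
    print(" barrel",mm(W[B&box&(abs(Y)<.08)&(Z>zc-.02)&(Z<zc+.03)]))
    pz=box&(abs(X)<.015)&(abs(Z-zc)<.008)
    print(" spring pin",mm(W[pz&(Y>.042)&(Y<.062)])," fixed pin",mm(W[pz&(Y<-.041)&(Y>-.075)]))
    print(" low plate",mm(W[(abs(X)<.025)&(Y<-.045)&(Y>-.08)&(Z>.10)&(Z<.125)]))
E
python3 m.py a2 .141
```

```text
wrist red (3734, array([ -2.7,  63.5, 166.5]), array([-25.7,  55.7, 161.4]), array([ 20.3,  70.4, 168.9]))
 barrel (5840, array([ -1.4,  15.4, 152.7]), array([-17.4, -26.4, 138.6]), array([ 14.4,  41.9, 156.1]))
 spring pin (572, array([ -1.9,  42.9, 143. ]), array([-14.7,  42. , 133.1]), array([ 12. ,  50.9, 149. ]))  fixed pin 0
 low plate (36, array([-22.8, -51.9, 103.8]), array([-24.7, -53.1, 100.2]), array([ 19.2, -51. , 107.9]))
scene red (14, array([ 14.8,  61.7, 169.1]), array([  3.4,  55.8, 168.1]), array([ 23.2,  66.3, 170.3]))
 barrel (74, array([ 12.5,   3. , 150.5]), array([  3.7, -36.6, 140.7]), array([ 17.9,  35.2, 157.1]))
 spring pin (26, array([  2.9,  50. , 142.4]), array([ -5.3,  42.2, 133.4]), array([ 12.8,  54.2, 146.8]))  fixed pin (22, array([  2.6, -45.4, 142.8]), array([-10.7, -51. , 133.3]), array([  8.4, -41.2, 147.2]))
 low plate (97, array([ 15.7, -62.2, 119.1]), array([-23.5, -68.4, 100.4]), array([ 23.7, -54.3, 122.3]))
```

Emit:
move_arm:
  plan:
    - [[0,0,0.4,0,2.0],[0,0,0.4,0,2.0],[0,0,0.4,0,2.0],[0,0,0.4,0,2.0],[0,0,0.4,0,2.0]]

```text
time_s: 10.03
eef_pos: [0.4751, -0.1424, 0.1035]
orientation: [0.603, 0.798, 0.0, 0.001]
contact_force: [2.2, -5.8, 1.1]
finger_gap: 0.329
grip_force: 29.3
```

Emit:
move_arm:
  plan:
    - [[0,0,0.2,0,2.0],[0,0,0.2,0,2.0],[0,0,0.2,0,2.0],[0,0,0.1,0,2.0],[0,0,0.1,0,2.0]]

```text
time_s: 10.45
eef_pos: [0.4746, -0.1421, 0.095]
orientation: [0.603, 0.798, -0.0, -0.0]
contact_force: [0.3, -3.6, -2.6]
finger_gap: 0.329
grip_force: 28.9
```

Emit:
move_arm:
  plan:
    - [[0,0,0.1,0,2.0],[0,0,0.1,0,2.0],[0,0,0.1,0,2.0],[0,0,0.05,0,2.0],[0,0,0,0,2.0]]

```text
time_s: 10.87
eef_pos: [0.4748, -0.1421, 0.0917]
orientation: [0.603, 0.798, 0.0, 0.0]
contact_force: [0.7, -4.0, -0.4]
finger_gap: 0.324
grip_force: 28.9
```

Emit:
move_arm:
  plan:
    - [[0,0,0.1,0,2.0],[0,0,0,0,2.0],[0,0,0,0,2.0],[0,0,0,0,2.0],[0,0,0,0,2.0]]

```text
time_s: 11.28
eef_pos: [0.4748, -0.1422, 0.0908]
orientation: [0.603, 0.798, 0.0, 0.0]
contact_force: [0.5, -3.4, -1.1]
finger_gap: 0.329
grip_force: 29.0
```

Emit:
move_arm:
  plan:
    - [[0,0,0.1,0,2.0],[0,0,0,0,2.0],[0,0,0,0,2.0],[0,0,0,0,2.0],[0,0,0,0,2.0]]

```text
time_s: 11.7
eef_pos: [0.4747, -0.1421, 0.0897]
orientation: [0.603, 0.798, 0.0, 0.0]
contact_force: [1.5, -3.4, -1.1]
finger_gap: 0.327
grip_force: 29.0
```

```bash
python3 look.py a3; python3 m.py a3 .108; python3 -c "
from h import *
from plant import readout
s=readout.observe();print('tcp stand',stand(s['eef_pos'])*1e3,s['contact_force'],s['torque'])"
```

```text
[ 0.4747 -0.1421  0.0897] heading 105.82 [ 0.6 -3.9 -1.5] 0.32946433864338076
wrist red (6923, array([ -2.5,  63.6, 166.5]), array([-25.8,  55.8, 160.5]), array([ 20.4,  70.6, 168.7]))
 barrel (5748, array([ -1.4,  15.5, 119.3]), array([-17.2, -26.1, 106. ]), array([ 14.2,  41.8, 123.3]))
 spring pin 0  fixed pin (538, array([  0.8, -52.4, 108.3]), array([-15. , -58.7, 100.1]), array([ 14.9, -49.1, 116. ]))
 low plate (1896, array([ -3. , -54. , 117.3]), array([-25. , -66. , 100.1]), array([ 19.1, -49.1, 119.7]))
scene red (13, array([ 15.1,  61.9, 169.3]), array([  6.2,  57.1, 167.4]), array([ 20.1,  66.4, 170.1]))
 barrel (89, array([ 11.6,  18. , 117.3]), array([  1.2, -36.5, 105.4]), array([ 17.2,  34.7, 123.3]))
 spring pin (25, array([  3.5,  50.9, 109.7]), array([-14.6,  43.6, 100.3]), array([ 13.6,  55.4, 115.5]))  fixed pin (25, array([  3.3, -47.4, 109.5]), array([-10.8, -68.4, 101.9]), array([ 14.8, -41.2, 113.8]))
 low plate (111, array([ 10.7, -61.2, 117.4]), array([-24.2, -68.4, 100.2]), array([ 23.8, -45.6, 122. ]))
tcp stand [-0.65773639  0.58477885 89.73453392] [ 0.64788512 -3.92709032 -1.50192551] [-0.64844691 -0.20915588 -0.05487694]
```

Emit:
move_arm:
  plan:
    - [[-0.1,0,0,0,2.0],[-0.1,0,0,0,2.0],[-0.1,0,0,0,2.0],[0,0,0,0,2.0],[0,0,0,0,2.0]]

```text
time_s: 12.27
eef_pos: [0.4755, -0.145, 0.0897]
orientation: [0.603, 0.798, 0.0, -0.0]
contact_force: [0.6, -2.5, 0.1]
finger_gap: 0.332
grip_force: 29.0
```

Emit:
move_arm:
  plan:
    - [[-0.1,0,0,0,2.0],[-0.1,0,0,0,2.0],[0,0,0,0,2.0],[0,0,0,0,2.0],[0,0,0,0,2.0]]

```text
time_s: 12.68
eef_pos: [0.476, -0.1469, 0.0897]
orientation: [0.603, 0.798, -0.0, -0.0]
contact_force: [1.3, -3.0, -0.6]
finger_gap: 0.332
grip_force: 29.0
```

Emit:
move_arm:
  plan:
    - [[-0.1,0,0,0,2.0],[-0.05,0,0,0,2.0],[0,0,0,0,2.0],[0,0,0,0,2.0],[0,0,0,0,2.0]]

```text
time_s: 13.1
eef_pos: [0.4764, -0.1483, 0.0897]
orientation: [0.603, 0.798, 0.0, -0.0]
contact_force: [0.5, -1.5, -0.6]
finger_gap: 0.328
grip_force: 28.9
```

Emit:
move_arm:
  plan:
    - [[-0.1,0,0,0,2.0],[-0.05,0,0,0,2.0],[0,0,0,0,2.0],[0,0,0,0,2.0],[0,0,0,0,2.0]]

```text
time_s: 13.52
eef_pos: [0.4768, -0.1498, 0.0897]
orientation: [0.603, 0.798, -0.0, -0.0]
contact_force: [0.3, -0.9, -1.6]
finger_gap: 0.332
grip_force: 28.9
```

Emit:
move_arm:
  plan:
    - [[-0.05,0,0,0,2.0],[0,0,0,0,2.0],[0,0,0,0,2.0],[0,0,0,0,2.0],[0,0,0,0,2.0]]

```text
time_s: 13.93
eef_pos: [0.4769, -0.1501, 0.0896]
orientation: [0.603, 0.798, 0.0, -0.0]
contact_force: [-0.8, 0.9, -1.0]
finger_gap: 0.329
grip_force: 28.9
```

```bash
python3 look.py a4; python3 m.py a4 .108; python3 -c "
from h import *
from plant import readout
s=readout.observe();print('tcp stand',stand(s['eef_pos'])*1e3,s['contact_force'],s['torque'])"
```

```text
[ 0.4769 -0.1501  0.0896] heading 105.82 [-0.5  1.4 -1.7] 0.330424380223436
wrist red (7043, array([ -2.5,  63.3, 166.5]), array([-25.9,  55.6, 162.9]), array([ 20.4,  70.4, 168.8]))
 barrel (5825, array([ -1.5,   7.4, 119.1]), array([-17.2, -34.8, 104.8]), array([ 14.3,  33.8, 122.9]))
 spring pin (117, array([ -2. ,  43.5, 109.5]), array([ -6.6,  42. , 105.4]), array([  3.1,  45.1, 111.7]))  fixed pin (111, array([  1.9, -52. , 115. ]), array([-14.7, -59.2, 106.2]), array([ 14.9, -50.8, 116. ]))
 low plate (1435, array([ -3. , -56.8, 117.8]), array([-25. , -66.4, 106.2]), array([ 19.2, -50.5, 119.5]))
scene red (25, array([ 10.5,  62.3, 168.9]), array([-10.1,  54.1, 167.4]), array([ 22.5,  67.6, 170.2]))
 barrel (82, array([ 12. ,  -6.1, 116.2]), array([  3. , -44.9, 106.2]), array([ 18.7,  26.5, 123.6]))
 spring pin (23, array([  3.4,  49.4, 110.6]), array([ -7.7,  42.8, 103.2]), array([  7.6,  54.3, 114.8]))  fixed pin (27, array([ 12. , -49.2, 108.1]), array([-10.9, -68.4, 101.3]), array([ 15. , -42.4, 115.9]))
 low plate (128, array([ 11.9, -59.8, 117.4]), array([-24.4, -68.4, 100.2]), array([ 24.5, -45.3, 123. ]))
tcp stand [-0.71289745 -7.68487442 89.62141714] [-0.54437763  1.4021229  -1.67236129] [ 0.18304431  0.07019229 -0.01356314]
```

View pics/a4.png

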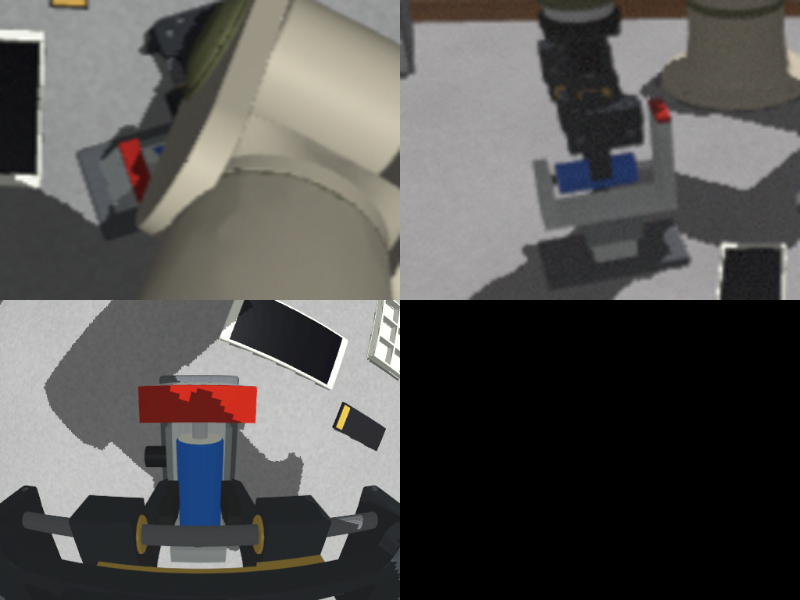

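Both pins are at cup height. The axial force reversed at stand y of about -7.7 mm, so the black pin has reached its cup floor. I'll release and retreat straight up.

Emit:
move_arm:
  plan:
    - [[0,0,0,0,4.0],[0,0,0,0,5.0],[0,0,0,0,6.0],[0,0,0,0,6.0],[0,0,0,0,6.0]]

```text
time_s: 14.5
eef_pos: [0.4771, -0.1504, 0.0898]
orientation: [0.603, 0.798, -0.0, 0.0]
contact_force: [-0.6, -0.3, -0.2]
finger_gap: 0.671
grip_force: 0.0
```

Emit:
move_arm:
  plan:
    - [[0,0,-0.5,0,6.0],[0,0,-1,0,6.0],[0,0,-2,0,6.0],[0,0,-3,0,6.0],[0,0,-3,0,6.0]]

```text
time_s: 14.92
eef_pos: [0.4767, -0.1501, 0.1865]
orientation: [0.603, 0.798, -0.0, -0.0]
contact_force: [1.0, -0.9, 0.1]
finger_gap: 0.678
grip_force: 0.0
```

Emit:
move_arm:
  plan:
    - [[0,0,-2,0,6.0],[0,0,-2,0,6.0],[0,0,-1,0,6.0],[0,0,0,0,6.0],[0,0,0,0,6.0]]

```text
time_s: 15.33
eef_pos: [0.4769, -0.1502, 0.2345]
orientation: [0.603, 0.798, -0.0, 0.0]
contact_force: [-0.1, -1.2, 0.2]
finger_gap: 0.681
grip_force: 0.0
```

```bash
python3 look.py a5; python3 m.py a5 .108
```

```text
[ 0.4766 -0.1501  0.2335] heading 105.81 [-0.3  0.1  0.1] 0.6841033673296142
wrist red (1042, array([ -2.2,  63.3, 166.5]), array([-25.3,  55.6, 160.2]), array([ 20. ,  70.4, 168.9]))
 barrel (2288, array([ -1.7,  -3.9, 117.6]), array([-17.3, -45.4, 105.9]), array([ 13.4,  33.5, 121.5]))
 spring pin (99, array([ -2.8,  46.3, 107.9]), array([ -6.7,  42.1, 105. ]), array([  2.2,  51.2, 110.8]))  fixed pin (164, array([  3.3, -51.7, 109.6]), array([-15. , -56.9, 100.7]), array([ 14.7, -41.2, 116. ]))
 low plate (795, array([ -2.6, -55.3, 117.6]), array([-24.9, -66.5, 100.2]), array([ 19.2, -45. , 119.8]))
scene red (39, array([  3.9,  60.4, 169.1]), array([-18.7,  53.1, 167.2]), array([ 22.5,  67. , 170.8]))
 barrel (29, array([ 11.5,   7.4, 115.1]), array([  3.5, -41.2, 107. ]), array([ 15.9,  25.2, 121.3]))
 spring pin (23, array([  2.4,  51.6, 109. ]), array([-14.7,  42.2, 101.5]), array([  9.1,  55.1, 115.3]))  fixed pin (24, array([ 10.9, -48.4, 109.4]), array([ -8.2, -68.4, 101.7]), array([ 14.9, -41.3, 115.2]))
 low plate (126, array([ 12.1, -59.9, 117.9]), array([-24.3, -68.5, 100. ]), array([ 24.4, -45.2, 123. ]))
```

View pics/a5.png

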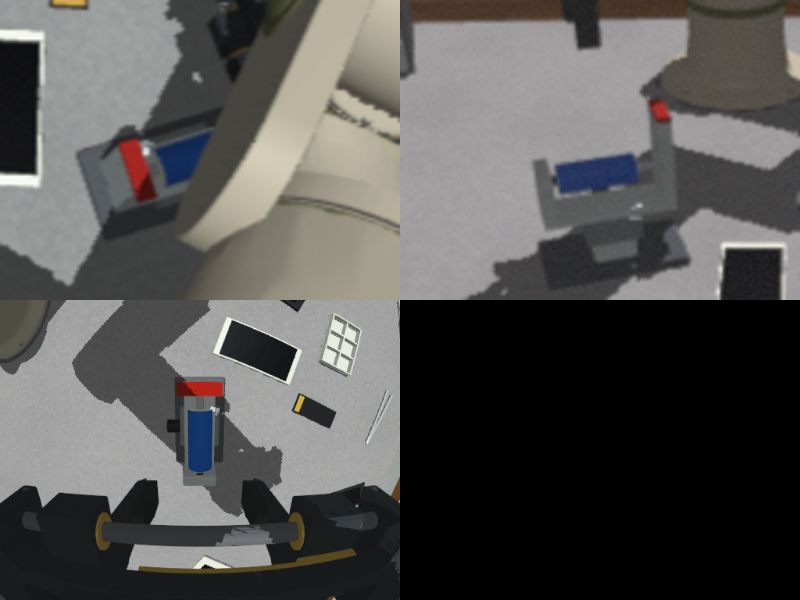

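After release the roller sits level between the sides (barrel at (200,440) in the wrist crop), centred at stand y of about -8 mm and held by the stand alone.

```bash
python3 -c "
from plant import order
print(order.sign_off())"
```

```text
the job is handed in; nothing more can be done
None
```

I lifted the roller from its rest and refitted it in the stand, then handed the job in at about 15 s; sign-off returned no verdict, but images after release show it level at cup height, its centre about 8 mm toward the low side as specified, held by the stand alone.

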